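# Hold the tablet stand's jaw open

### The job

Get the folded-down tablet stand ready for me to lay the tablet in: free the sliding jaw by turning its black wing knob about a quarter turn anticlockwise, then pull the jaw out against its return spring until the outer edge of its carriage is level with the orange line on the rail (not the white one), and keep hold of it there. Finish while holding the jaw, do not let go or lock it: I will put the tablet in myself, so leave the tablet, the mug, the pump bottle and the earbuds case where they are.

Things in the scene. Friction and masses are not known exactly. Their poses are not given: they have to be found in the camera images.
- stand: tablet stand folded flat, fixed: aluminium foot plate 130 x 170 x 10 mm under a dark level rail, 34 mm wide, along the stand's y axis from -105 to +165 mm, top 42 mm above the desk; grey end cap at +163 mm. Grey fixed jaw lip at y -91 mm, 90 mm wide, 66 mm high. A white line (y +105 mm) and an orange line (y +130 mm), 4 mm wide, cross the rail. Origin on the desk under the plate's centre
- jaw (a joint): travel (m) of the sliding grey jaw along the stand's +y; 0 = closed stop, where it starts, locked; 0.075 = outer stop. Return spring 4.8 N at 0, 60 N/m more going out, plus 0.6 N friction. At 0.050 the carriage's outer edge is at the middle of the orange line, at 0.025 at that of the white line
- jaw_edge (a point): middle of the outer (+y) end of the sliding jaw's carriage, at the rail's top, 42 mm above the desk; moves with the jaw, axes as the stand's. The carriage is 54 mm wide and 60 mm long, top 51 mm above the desk; at its inner end, centred 65 mm back from this edge, stands the jaw's lip, 90 mm wide, 10 mm thick, 66 mm high above the desk
- orange_line (a point): middle of the orange line, on top of the rail, 42 mm above the desk; fixed to the stand
- knob_grip (a point): point on the wing knob's upright axis 81 mm above the desk, the TCP height to pinch the wing from above (fingertips end 5 mm above the tongue). Black wing 40 mm long (point's y), 12 mm thick (point's x), 62 to 90 mm above the desk; brass tongue under it, top at 57 mm; axis 27 mm inward of jaw_edge, 38 mm outward of the lip's middle. Strong enough to pull the jaw by
- knob (a joint): turn (rad) of the wing knob, growing anticlockwise from above; 0 = locked (stop), wing along the rail; 1.5 = stop, wing across the rail. Starts at 0 to 0.1. When locked its brass tongue covers a steel ball that pins the carriage to the rail; from 0.9 on the ball is uncovered and the jaw slides freely. Turning takes about 0.15 N m; it stays where it is left
- tablet: small tablet 195 x 135 x 7 mm (x, y, z) lying on the desk, aluminium back, black glass on top; loose, leave alone. Origin at the centre of its underside
- mug: pale green mug, 86 mm across, 92 mm high, handle on its own +y side; loose, leave alone. Origin at the centre of its underside
- bottle: lilac pump bottle, 50 mm across, 153 mm high, white pump head; loose, leave alone. Origin at the centre of its underside
- earbuds: white earbuds case 46 x 60 x 22 mm (x, y, z) on the desk beyond the stand; loose, leave alone. Origin at the centre of its underside

How it is judged:
By the outcome, as a careful person would: the job done as asked, in the order asked, and still so for the second after the job is handed in, while the arm keeps its last pose, push and grip.
It also fails if it takes over 35 s, if anything falls off the work surface, if the arm or the gripper's body presses on something with over 40 N, if the wrist force passes 120 N, or if a joint passes its speed limit or range.

### The arm

A 6-joint arm with a two-finger parallel gripper is mounted at the origin on the work surface. World frame = base frame: x ahead of the robot, y to its left, z up, the work surface at z = 0. Lengths are in m, angles in rad, forces in N, time in s.
With the tool pointing down it reaches from about 0.375 to 0.9 m from the base axis. Payload 3.1 kg.
Tool frame: the origin (TCP) lies between the finger pads, 19 mm behind the fingertips; this is the grasp point; z points along the fingers, y is the line along which they close (so a half turn about z gives the same grasp; the last joint's range is limited). The gripper opens to 87 mm and grips with 3 to 60 N. Pads are 19 mm wide; open, the fingers measure 117 mm over their backs; the gripper's body (75 mm by 190 mm) begins 51 mm behind the grasp point.
Start: joints at [1.153, 0.527, 1.433, -0, 1.181, -0.178], TCP at [0.148, 0.607, 0.241] pointing down, gripper open.
Joint ranges: [-3.08, 3.08], [-0.75, 2.2], [0.22, 2.44], [-1.43, 4.57], [0, 2.65], [-2.85, 2.85]. Speed limits (rad/s): [2.79, 2.79, 3.14, 3.14, 3.14, 3.14].

### API

Orientations are given as a unit quaternion [x, y, z, w].
In Python, from rig import * gives the robot as it stands.
- The arm moves only by the tool move_arm, never from a script. Its argument "commands" is a list that holds one entry, the list of rows, each a list of 6 numbers: the shift along the tool's x, y, z in units of 40 mm (1.0 is 40 mm), then the turn, a rotation vector about the tool's x, y, z in rad. A call has 1 to 12 rows; each row is the pose to reach, as a shift and turn from the pose commanded when the call began, along the tool's axes at that moment; what a row does not reach only later rows make up. A row lasts 1/8 s, in which the tool goes at most 62.5 mm and 10.7 degrees, less where a joint would pass 70% of its speed; a pose out of reach is approached as far as the arm can. A call with a gripper value outside its range is refused whole. "claw" is the closure, from -1 (fully open) to 1 (shut), so that 0 is half open, set as the call begins (left out, the last holds). The fingers move at their own pace and stop on an object; "squeeze" is the grip in N (left out, the last holds). Time passes only in rows, so rows that repeat a pose let the fingers close. It gives the time, the measured TCP pose, the force, the opening and the grip force at its end, in the units of the state.
- get_obs(): the state, without advancing time (a new reading comes with each control period).
- camera(name): name is "scene" or "top" or "wrist"; returns a dict with "pixels" (400x640x3 uint8, blue, green, red), "range_z" (400x640 float32, m along the optical axis (not along the pixel's ray), 0 where there is no reading), "camera_matrix" (3x3 intrinsics, pixels), "extrinsics" (4x4, takes a point from world to camera coordinates). Camera axes: x right, y up, looking along -z (the intrinsics and any distortion apply to the point x, -y, -z); pixel columns grow to the right and rows downward; lengths in m; the calibration is good to about 2 mm. The wrist camera is an equidistant fisheye: a pixel r from the principal point sees the ray r / f radians off the axis. A picture is of the moment at which its call begins.
- hand_in(): hands the job in; it is judged then, once.
The state is a dict: "time": time; "q": joint angles; "joint_velocities": joint speeds; "joint_torque": joint torques, N m; "position": TCP position; "tool_rot": TCP orientation; "ft_force": force on the tool from outside, world axes, zero at the start; "moment": the same for the moment, N m; "grip_width": finger opening in m; "grip_force": force on a finger pad.
Only numpy, scipy, OpenCV 4.12 (cv2) and the standard library are available. Lean on these libraries where they do the work, as an engineer would, in place of code of your own. Each camera call takes 0.05 s, during which the arm holds its last target. There are 200 camera calls.

## Working session

There is one attempt and no reset: what is moved stays moved. The work goes in short steps, Python scripts to look and compute and a tool call to move; the robot and the scene stay as the last step left them, time stands still between calls to the robot, and variables do not carry over. Pictures are saved under pics/ and viewed, at most 10 in all, crops included, and the job is handed in when it is done.

Besides the shell and the picture viewer there is one more tool, called after "Call:" by a JSON object that holds its "op" and its "data". move_arm: Moves the arm, as the interface text tells. Its arguments: {"type":"object","properties":{"commands":{"type":"array","items":{"type":"array","items":{"type":"array","items":{"type":"number"}}}},"claw":{"type":"number"},"squeeze":{"type":"number"}},"required":["commands"]}

```bash
mkdir -p pics
cat > h.py <<'E'
from rig import *
import numpy as np, cv2
def snap(n,f):
    c=camera(n); np.savez('/tmp/'+f+'.npz',**c); cv2.imwrite('pics/'+f+'.png',c['pixels']); return c
E
python3 - <<'E'
from h import *
for n in('scene','top'):
    c=snap(n,n+'1'); print(c['camera_matrix'],c['extrinsics'])
print(get_obs())
E
```

```text
[[388.5244036    0.         312.72531755]
 [  0.         388.5244036  201.2407168 ]
 [  0.           0.           1.        ]] [[ 0.08765904  0.99599905 -0.0173721  -0.03374889]
 [-0.72323727  0.07562587  0.68644634  0.37840156]
 [ 0.68501368 -0.04760908  0.72697293 -1.55636416]
 [ 0.          0.          0.          1.        ]]
[[469.19927853   0.         316.77220023]
 [  0.         469.19927853 190.78915068]
 [  0.           0.           1.        ]] [[ 0.01323967 -0.99980032 -0.01496793 -0.01565605]
 [ 0.99401936  0.01153738  0.10859279 -0.5807848 ]
 [-0.10839841 -0.01631615  0.99397363 -1.14243352]
 [ 0.          0.          0.          1.        ]]
{'time': 0.1, 'q': array([ 1.15246547e+00,  5.28345067e-01,  1.43378411e+00, -1.48761540e-05,
        1.18140269e+00, -1.78486933e-01]), 'joint_velocities': array([-0.00034845, -0.0025889 , -0.00176793,  0.0011963 ,  0.00097924,
       -0.00077529]), 'joint_torque': array([-2.77736190e-04, -4.40983701e+01, -1.77150553e+01,  6.34490303e-02,
        5.33668580e-02, -2.54421184e-05]), 'position': array([0.14817695, 0.60653307, 0.24038358]), 'tool_rot': array([ 1.19631865e-01,  9.92817847e-01, -9.28775550e-04, -2.78488990e-04]), 'ft_force': array([-0.07569699, -0.05727287, -0.57480845]), 'moment': array([-0.00490073,  0.00733643,  0.01239469]), 'grip_force': 0.0, 'grip_width': 0.08690882140487764}
```

View pics/top1.png

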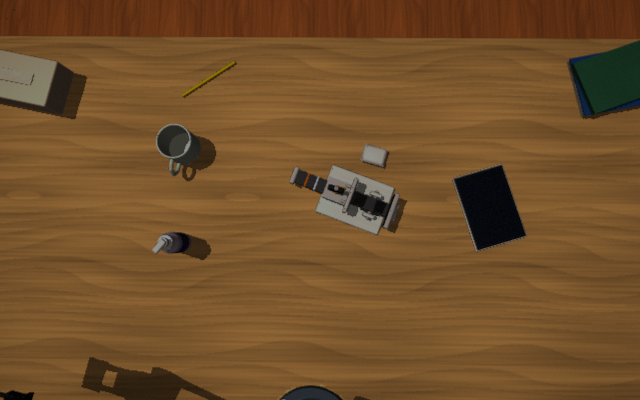

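View pics/scene1.png

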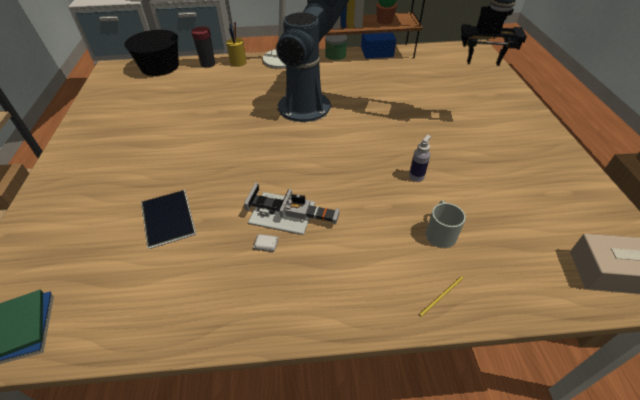

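The top view shows the stand around (350,195): grey end cap at (297,177), carriage and black wing near (338,189), fixed lip at (391,210). The earbuds are at (375,155), the mug and bottle are well to the left, and the tablet is to the right. I'll zoom in and measure.

```bash
cat >> h.py <<'E'
def ray(c,u,v,z):
    K,E=c['camera_matrix'],c['extrinsics']
    d=np.array([(u-K[0,2])/K[0,0],-(v-K[1,2])/K[1,1],-1.]); R=E[:3,:3]; o=-R.T@E[:3,3]; w=R.T@d
    return o+w*(z-o[2])/w[2]
E
python3 - <<'E'
from h import *
c=dict(np.load('/tmp/top1.npz')); im=c['pixels']
cv2.imwrite('pics/top1z.png',cv2.resize(im[150:240,280:410],None,fx=6,fy=6,interpolation=cv2.INTER_CUBIC))
h=cv2.cvtColor(im,cv2.COLOR_BGR2HSV)[150:240,280:330]
m=((h[...,0]<14)&(h[...,1]>150)).astype(np.uint8)
b=im[150:240,280:330].astype(int)
for v in range(18,45): print(v+150,[ '%d/%d/%d'%tuple(b[v,u]) for u in range(20,40,2)]) if v in(28,30,32) else 0
print(ray(c,297,177,.045),ray(c,391,210,.066),ray(c,338,189,.09))
E
```

```text
178 ['37/38/40', '34/35/37', '34/34/36', '13/56/120', '27/46/77', '33/33/35', '35/36/39', '33/33/36', '48/50/51', '101/100/98']
180 ['34/35/38', '33/35/37', '35/36/38', '3/63/137', '36/38/40', '35/35/38', '36/35/39', '34/35/37', '120/119/117', '70/71/70']
182 ['33/34/37', '35/36/39', '21/49/92', '15/52/102', '35/35/38', '35/36/37', '37/37/41', '35/36/39', '122/122/121', '35/36/38']
[0.61332807 0.04088618 0.045     ] [ 0.53265189 -0.18863267  0.066     ] [ 0.57941743 -0.05978065  0.09      ]
```

View pics/top1z.png

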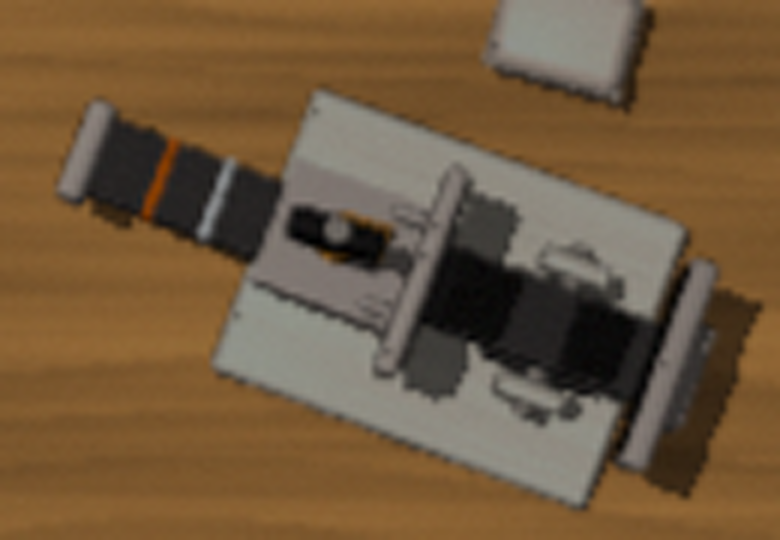

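The zoomed crop (6x, offset 280,150) shows the orange line centred at (162,180), the white line at (218,200) and the wing from (287,220) to (388,250). The plate corners are at (318,90), (688,230), (585,505) and (215,370).

Run:
```python
from h import *
c=dict(np.load('/tmp/top1.npz'))
P=lambda x,y,z: ray(c,280+(x+.5)/6-.5,150+(y+.5)/6-.5,z)
cs=[P(x,y,.01) for x,y in((318,90),(688,230),(585,505),(215,370))]
for i in range(4): print(np.linalg.norm(cs[i]-cs[i-1]))
o=np.mean(cs,0); yv=(cs[0]-cs[1]+cs[3]-cs[2]); yaw=np.arctan2(-yv[0],yv[1]); print('plate',o,yaw)
Y=np.array([-np.sin(yaw),np.cos(yaw),0]);X=np.array([Y[1],-Y[0],0])
for n,p in dict(orange=P(162,180,.042),white=P(218,200,.042),cap=P(87,150,.045),fix=P(668,362,.066),lip=P(421,270,.066),wing=P(337,233,.09)).items(): print(n,p,(p-o)@X,(p-o)@Y)
k=o+.078*Y-.0*Y
ob=get_obs()
from scipy.spatial.transform import Rotation as R
print('tool',R.from_quat(ob['tool_rot']).as_matrix())
for r in c['range_z'][185:195,330:345:3]: print(r.round(3))
```

```text
0.12749830181426317
0.16783564237990528
0.12458805112065702
0.16540949474723926
plate [ 0.56287194 -0.10487767  0.01      ] -0.34657985761435206
orange [0.60752701 0.01710018 0.042     ] 0.0005660769559738222 0.12989361309372624
white [ 0.59943719 -0.00622432  0.042     ] 0.0008802130934466209 0.105208007888769
cap [0.61930517 0.04824497 0.045     ] 0.0010645480393781308 0.16318737511776824
fix [ 0.53285073 -0.18843295  0.066     ] 0.00014616401645983727 -0.08878478129604504
lip [ 0.56885246 -0.08904754  0.066     ] 0.00024769368151493796 0.01692034659861251
wing [ 0.58075078 -0.05442535  0.09      ] -0.0003220289976012806 0.053525556350212104
tool [[-9.71376278e-01  2.37544785e-01 -7.75199982e-04]
 [ 2.37545819e-01  9.71374708e-01 -1.77757757e-03]
 [ 3.30755375e-04 -1.91084220e-03 -9.99998120e-01]]
[1.116 1.118 1.151 1.153 1.153]
[1.118 1.115 1.114 1.151 1.158]
[1.119 1.115 1.113 1.117 1.151]
[1.116 1.114 1.113 1.113 1.118]
[1.121 1.117 1.112 1.117 1.113]
[1.156 1.127 1.119 1.116 1.112]
[1.158 1.144 1.129 1.115 1.114]
[1.153 1.153 1.146 1.132 1.116]
[1.152 1.151 1.153 1.156 1.152]
[1.152 1.154 1.153 1.162 1.167]
```

Everything agrees with the stated sizes: orange at y=0.130, knob at y=0.0535 (0.053 expected), yaw -0.347. I'll move above the knob with the pads across the wing.

Call:
{"op": "move_arm", "data": {"commands": [[[-14.45,-13.5,1.0,0,0,1.68],[-14.45,-13.5,1.0,0,0,1.68],[-14.45,-13.5,1.0,0,0,1.68],[-14.45,-13.5,1.0,0,0,1.68],[-14.45,-13.5,1.0,0,0,1.68],[-14.45,-13.5,1.0,0,0,1.68],[-14.45,-13.5,1.0,0,0,1.68],[-14.45,-13.5,1.0,0,0,1.68],[-14.45,-13.5,1.0,0,0,1.68],[-14.45,-13.5,1.0,0,0,1.68],[-14.45,-13.5,1.0,0,0,1.68],[-14.45,-13.5,1.0,0,0,1.68]]], "claw": -1, "squeeze": 40}}

```text
time: 1.6
position: [0.5593, -0.0215, 0.203]
tool_rot: [0.819, 0.573, -0.0, -0.0]
ft_force: [1.3, 0.4, -0.1]
grip_width: 0.0869
grip_force: 0.0
```

Call:
{"op": "move_arm", "data": {"commands": [[[-0.6,0.8,0.5,0,0,0],[-0.6,0.8,0.5,0,0,0],[-0.6,0.8,0.5,0,0,0]]]}}

```text
time: 1.98
position: [0.5794, -0.0525, 0.1828]
tool_rot: [0.819, 0.573, -0.001, -0.001]
ft_force: [0.2, 0.1, -0.1]
grip_width: 0.0871
grip_force: 0.0
```

Run:
```python
from h import *
c=snap('wrist','w1'); o=get_obs(); print(o['position'],o['tool_rot'],o['ft_force']); np.savez('/tmp/o1.npz',**o); print(c['camera_matrix'],c['extrinsics'])
```

```text
[ 0.57946615 -0.05200669  0.18329092] [ 8.18917674e-01  5.73910371e-01 -4.07643125e-04 -7.50583460e-04] [0.29667384 0.48788917 0.08928434]
[[309.70691629   0.         320.75495213]
 [  0.         309.70691629 199.87143268]
 [  0.           0.           1.        ]] [[ 0.93986112 -0.34154959 -0.00222324 -0.56075319]
 [ 0.32920331  0.90758355 -0.26060944 -0.12764945]
 [ 0.09102883  0.24420479  0.96544175 -0.37377951]
 [ 0.          0.          0.          1.        ]]
```

View pics/w1.png

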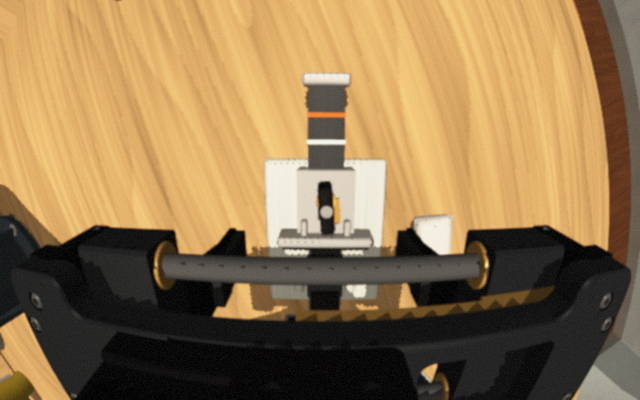

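The wrist view shows the wing's grey hub at (326,211) with the wing along the rail. The orange line is at (327,115), the carriage outer edge is near row 169, and the lip is at (326,238). I'll cast fisheye rays to check these.

```bash
cat >> h.py <<'E'
O=np.array([.5629,-.1049,0]);yaw=-.3466
Y=np.array([-np.sin(yaw),np.cos(yaw),0]);X=np.array([Y[1],-Y[0],0])
def fray(c,u,v,z):
    K,E=c['camera_matrix'],c['extrinsics']; a=np.array([u-K[0,2],v-K[1,2]])/K[0,0]; r=np.hypot(*a)
    s=np.sin(r)/r if r>1e-9 else 1.
    d=np.array([a[0]*s,-a[1]*s,-np.cos(r)]); R=E[:3,:3]; o=-R.T@E[:3,3]; w=R.T@d
    return o+w*(z-o[2])/w[2]
def st(p): return np.round([(p-O)@X,(p-O)@Y],4)
def orange(c):
    h=cv2.cvtColor(c['pixels'],cv2.COLOR_BGR2HSV); m=((h[...,0]<13)&(h[...,1]>190)&(h[...,2]>120)).astype(np.uint8); m[:, :280]=0; m[:,370:]=0; m[150:]=0
    n,l,s,ce=cv2.connectedComponentsWithStats(m); i=1+np.argmax(s[1:,4]); return ce[i],s[i]
E
python3 - <<'E'
from h import *
c=dict(np.load('/tmp/w1.npz'))
ce,s=orange(c); print(ce,s,fray(c,*ce,.042),st(fray(c,*ce,.042)))
for n,u,v,z in(('hub',326,211,.09),('cap',327,79,.045),('lip',326,236,.066),('edge',326,169,.051),('plateL',266,159,.01),('plateR',386,159,.01)): p=fray(c,u,v,z);print(n,p,st(p))
im=c['pixels'].astype(int).sum(2)
for v in range(184,206,4): print(v,[u for u in range(300,350) if im[v,u]<110])
print(st(get_obs()['position']))
E
```

```text
[327. 116.] [320 116  15   1  15] [0.60850558 0.01580923 0.042     ] [0.0019 0.129 ]
hub [ 0.58158632 -0.05425726  0.09      ] [0.0004 0.054 ]
cap [0.61996747 0.04759091 0.045     ] [0.0019 0.1628]
lip [ 0.5714382  -0.08363447  0.066     ] [0.0008 0.0229]
edge [ 0.59137803 -0.02861191  0.051     ] [0.0009 0.0814]
plateL [ 0.53481629 -0.00371221  0.01      ] [-0.0608  0.0856]
plateR [ 0.65222273 -0.04613662  0.01      ] [0.064  0.0856]
184 [320, 321, 322, 323, 324, 325, 326, 327, 328, 329]
188 [319, 320, 321, 322, 323, 324, 325, 326, 327, 328, 329, 330]
192 [319, 320, 321, 322, 323, 324, 325, 326, 327, 328, 329, 330]
196 [319, 320, 321, 323, 324, 325, 326, 327, 328, 329, 330]
200 [320, 321, 322, 323, 324, 325, 326, 327, 328, 329, 330, 331]
204 [320, 321, 322, 323, 329, 330, 331]
[-0.0024  0.0554]
```

Call:
{"op": "move_arm", "data": {"commands": [[[-0.05,0.08,1.2,0,0,0],[-0.05,0.08,1.8,0,0,0],[-0.05,0.08,2.3,0,0,0],[-0.05,0.08,2.53,0,0,0],[-0.05,0.08,2.53,0,0,0]]]}}

```text
time: 2.65
position: [0.5825, -0.0551, 0.0823]
tool_rot: [0.819, 0.574, -0.0, -0.0]
ft_force: [-0.3, 0.2, 0.8]
grip_width: 0.0867
grip_force: 0.0
```

Call:
{"op": "move_arm", "data": {"commands": [[[0,0,0,0,0,0],[0,0,0,0,0,0],[0,0,0,0,0,0],[0,0,0,0,0,0],[0,0,0,0,0,0],[0,0,0,0,0,0]]], "claw": 1, "squeeze": 40}}

```text
time: 3.4
position: [0.5828, -0.0561, 0.0821]
tool_rot: [0.819, 0.574, -0.0, -0.0]
ft_force: [-0.3, -0.6, 0.2]
grip_width: 0.035
grip_force: 0.0
```

Call:
{"op": "move_arm", "data": {"commands": [[[0,0,0,0,0,0],[0,0,0,0,0,0],[0,0,0,0,0,0],[0,0,0,0,0,0],[0,0,0,0,0,0]]]}}

```text
time: 4.03
position: [0.5825, -0.0561, 0.0821]
tool_rot: [0.819, 0.574, -0.0, -0.0]
ft_force: [-1.3, -1.0, -0.1]
grip_width: 0.0117
grip_force: 40.0
```

Call:
{"op": "move_arm", "data": {"commands": [[[0,0,0,0,0,-0.15],[0,0,0,0,0,-0.3],[0,0,0,0,0,-0.45],[0,0,0,0,0,-0.6],[0,0,0,0,0,-0.75],[0,0,0,0,0,-0.9],[0,0,0,0,0,-1.05],[0,0,0,0,0,-1.2],[0,0,0,0,0,-1.3],[0,0,0,0,0,-1.38],[0,0,0,0,0,-1.38]]]}}

```text
time: 5.4
position: [0.5824, -0.056, 0.0821]
tool_rot: [0.267, 0.964, 0.0, -0.0]
ft_force: [-1.5, -0.8, 0.7]
grip_width: 0.0115
grip_force: 40.0
```

Run:
```python
from h import *
c=snap('wrist','w2'); o=get_obs(); print(o,st(o['position'])); 
from scipy.spatial.transform import Rotation as R
print(R.from_quat(o['tool_rot']).as_matrix())
```

```text
{'time': 5.45, 'q': array([-2.86653672e-01,  6.95556958e-01,  1.65595336e+00,  3.43113249e-06,
        7.90910572e-01, -1.31650275e+00]), 'joint_velocities': array([ 0.00048026, -0.00077211, -0.00056232, -0.00368788,  0.00063572,
       -0.00281252]), 'joint_torque': array([ -0.08568925, -44.24655318, -11.73626214,   0.16513757,
        -0.33726778,   0.08938313]), 'position': array([ 0.58246806, -0.05597261,  0.08211266]), 'tool_rot': array([ 2.67189013e-01,  9.63644053e-01,  7.91923890e-06, -4.14043121e-04]), 'ft_force': array([-1.85129639,  0.55122637,  1.53530607]), 'moment': array([-0.03897779,  0.19628516,  0.09001036]), 'grip_force': 39.99943720176816, 'grip_width': 0.011990617930165625} [0.0018 0.0527]
[[-8.57219720e-01  5.14950212e-01 -7.93748515e-04]
 [ 5.14950199e-01  8.57220063e-01  2.36518200e-04]
 [ 8.02212250e-04 -2.05992890e-04 -9.99999657e-01]]
```

View pics/w2.png

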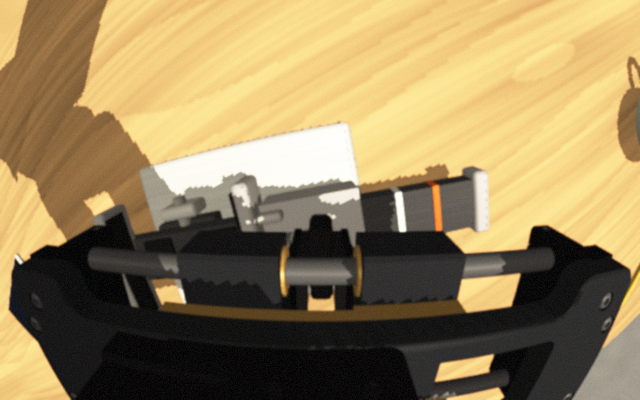

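The wing is now across the rail at (320,235), and the carriage edge is at about (361,210), still closed. The white line is at (400,212) and the orange at (437,207). Next I'll pull along stand +y, most of the way first.

Call:
{"op": "move_arm", "data": {"commands": [[[0.03,0.13,0,0,0,0],[0.05,0.27,0,0,0,0],[0.08,0.4,0,0,0,0],[0.1,0.53,0,0,0,0],[0.13,0.67,0,0,0,0],[0.16,0.8,0,0,0,0],[0.18,0.92,0,0,0,0],[0.2,1.02,0,0,0,0],[0.215,1.1,0,0,0,0],[0.215,1.1,0,0,0,0]]]}}

```text
time: 6.7
position: [0.5974, -0.0154, 0.0821]
tool_rot: [0.266, 0.964, -0.002, -0.0]
ft_force: [-3.7, -5.5, 1.6]
grip_width: 0.0115
grip_force: 40.0
```

Run:
```python
from h import *
c=snap('wrist','w3'); t=snap('top','top3'); o=get_obs(); print(o['time'],o['ft_force'],o['moment'],o['grip_width'],o['position'],o['tool_rot'],st(o['position']),o['ft_force']@Y,o['ft_force']@X)
a=cv2.resize(c['pixels'][150:250,330:500],None,fx=3,fy=3,interpolation=cv2.INTER_CUBIC)
b=cv2.resize(t['pixels'][160:220,285:370],None,fx=6,fy=4.6,interpolation=cv2.INTER_CUBIC)
b=cv2.resize(t['pixels'][160:210,285:370],None,fx=6,fy=6,interpolation=cv2.INTER_CUBIC)[:, :510]
cv2.imwrite('pics/m3.png',np.vstack([a,b]))
```

```text
6.8 [-2.52944697 -6.57921571  0.19592448] [-1.0603034   0.50946832  0.08144879] 0.011630946708872108 [ 0.59739607 -0.01544461  0.08207447] [ 2.66477084e-01  9.63839896e-01 -1.54187625e-03 -4.90065533e-04] [0.0021 0.0959] -7.047228477806651 -0.14405618562198466
```

View pics/m3.png

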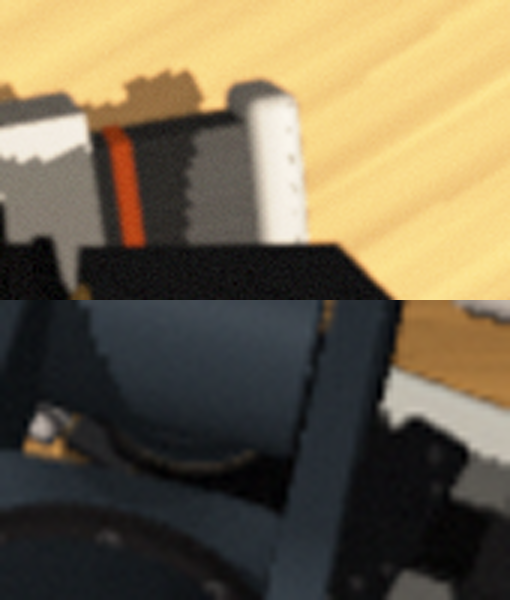

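The wrist crop (3x, offset 330,150) shows the carriage edge at about (97,180), the orange line middle at (123,180) and the end cap beyond it. The top view is blocked by the arm. I'll measure the gap.

Run:
```python
from h import *
for f in('w2','w3'):
    c=dict(np.load('/tmp/%s.npz'%f)); im=c['pixels'].astype(int)
    print(f)
    for v in (200,210,220):
        d=im[v,:,2]-im[v,:,0]; us=[u for u in range(340,470) if d[u]>90 and im[v,u,1]<130]
        g=im[v].sum(1); e=np.diff(g)
        k=[(u,e[u]) for u in range(340,372) if e[u]<-35]
        if us: print(v,'orange',np.mean(us),st(fray(c,np.mean(us),v,.042)))
        for u,x in k: print('  edge',u+.5,x,'@51',st(fray(c,u+.5,v,.051)),'@42',st(fray(c,u+.5,v,.042)))
```

```text
w2
200 orange 436.5 [-0.0064  0.1309]
  edge 346.5 -46 @51 [-0.0202  0.073 ] @42 [-0.0177  0.0733]
  edge 347.5 -48 @51 [-0.0201  0.0736] @42 [-0.0176  0.0739]
  edge 348.5 -79 @51 [-0.02    0.0742] @42 [-0.0175  0.0745]
  edge 349.5 -58 @51 [-0.0199  0.0747] @42 [-0.0173  0.0751]
  edge 350.5 -36 @51 [-0.0198  0.0753] @42 [-0.0172  0.0757]
  edge 351.5 -36 @51 [-0.0197  0.0759] @42 [-0.0171  0.0763]
  edge 356.5 -60 @51 [-0.0191  0.0788] @42 [-0.0165  0.0794]
  edge 358.5 -45 @51 [-0.0189  0.08  ] @42 [-0.0163  0.0806]
  edge 359.5 -106 @51 [-0.0187  0.0805] @42 [-0.0161  0.0812]
  edge 360.5 -91 @51 [-0.0186  0.0811] @42 [-0.016   0.0818]
  edge 361.5 -44 @51 [-0.0185  0.0817] @42 [-0.0159  0.0824]
210 orange 434.0 [0.     0.1286]
  edge 360.5 -58 @51 [-0.0126  0.0801] @42 [-0.0096  0.0808]
  edge 361.5 -82 @51 [-0.0124  0.0807] @42 [-0.0095  0.0814]
  edge 362.5 -69 @51 [-0.0123  0.0813] @42 [-0.0094  0.082 ]
220 orange 438.0 [0.0075 0.1309]
  edge 362.5 -93 @51 [-0.0061  0.0804] @42 [-0.0029  0.081 ]
  edge 363.5 -84 @51 [-0.006  0.081] @42 [-0.0027  0.0817]
  edge 364.5 -45 @51 
[... 242 characters left out ...]
 [-0.0167  0.12  ]
  edge 353.5 -48 @51 [-0.0192  0.1202] @42 [-0.0166  0.1206]
  edge 359.5 -125 @51 [-0.0185  0.1236] @42 [-0.0159  0.1243]
  edge 360.5 -163 @51 [-0.0184  0.1242] @42 [-0.0158  0.1249]
  edge 361.5 -58 @51 [-0.0183  0.1248] @42 [-0.0157  0.1255]
210 orange 371.0 [-0.0081  0.1304]
  edge 360.5 -63 @51 [-0.0123  0.1233] @42 [-0.0094  0.1239]
  edge 361.5 -90 @51 [-0.0122  0.1238] @42 [-0.0093  0.1245]
  edge 362.5 -55 @51 [-0.0121  0.1244] @42 [-0.0092  0.1251]
220 orange 373.0 [-0.0013  0.1307]
  edge 361.5 -50 @51 [-0.006   0.1229] @42 [-0.0028  0.1235]
  edge 362.5 -73 @51 [-0.0059  0.1235] @42 [-0.0026  0.1241]
  edge 363.5 -70 @51 [-0.0058  0.1241] @42 [-0.0025  0.1248]
```

Two independent measures agree that the jaw is at about 43.1 mm, so about 6.9 mm remain.

Call:
{"op": "move_arm", "data": {"commands": [[[0.01,0.06,0,0,0,0],[0.02,0.12,0,0,0,0],[0.033,0.171,0,0,0,0],[0.033,0.171,0,0,0,0],[0.033,0.171,0,0,0,0],[0.033,0.171,0,0,0,0]]]}}

```text
time: 7.55
position: [0.5997, -0.0092, 0.0821]
tool_rot: [0.266, 0.964, -0.002, -0.0]
ft_force: [-3.2, -7.8, 1.1]
grip_width: 0.0118
grip_force: 40.0
```

Run:
```python
from h import *
c=snap('wrist','w4'); s=snap('scene','s4'); o=get_obs(); print(o['time'],o['ft_force'],o['moment'],o['grip_width'],o['position'],o['tool_rot'],st(o['position']),o['ft_force']@Y,o['ft_force']@X)
im=c['pixels'].astype(int)
for v in (195,200,210,220):
    d=im[v,:,2]-im[v,:,0]; us=[u for u in range(340,470) if d[u]>90 and im[v,u,1]<130]
    e=np.diff(im[v,:,0]); k=340+np.argmin(e[340:375])+.5
    print(v,us,k,e[int(k)],st(fray(c,k,v,.051)),st(fray(c,max(us),v,.042)) if us else '')
a=cv2.resize(c['pixels'][150:250,330:500],None,fx=3,fy=3,interpolation=cv2.INTER_CUBIC)
b=cv2.resize(s['pixels'][170:245,220:347],None,fx=4,fy=4,interpolation=cv2.INTER_CUBIC)
cv2.imwrite('pics/m4.png',np.vstack([a[:,:508],b]))
```

```text
7.65 [-3.07977092 -7.08765967  0.66046995] [-1.12140849  0.51342926  0.04224771] 0.011764475898288907 [ 0.59972191 -0.00918958  0.08209113] [ 2.66463964e-01  9.63843227e-01 -1.71254829e-03 -5.06017954e-04] [0.0021 0.1025] -7.71238298648312 -0.4889346788349187
195 [] 359.5 -74 [-0.0214  0.1307] 
200 [360, 361, 362] 359.5 -36 [-0.0185  0.1303] [-0.0156  0.1325]
210 [362, 363, 364] 361.5 -32 [-0.0122  0.1305] [-0.0089  0.1327]
220 [363, 364, 365] 362.5 -30 [-0.0059  0.1301] [-0.0023  0.1323]
```

View pics/m4.png

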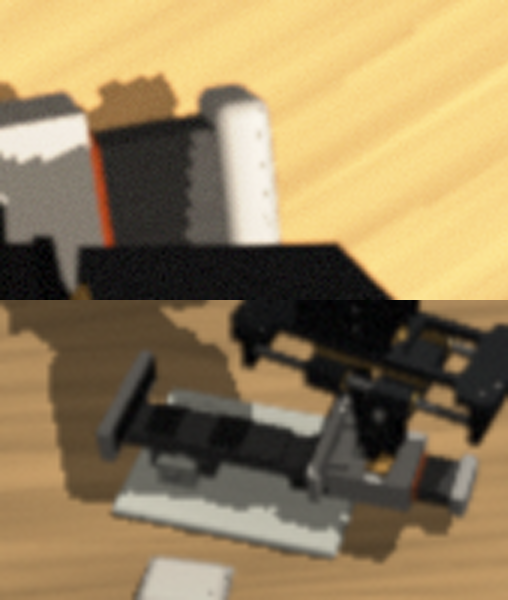

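The carriage edge sits at the middle of the orange line, with its outer half still showing at crop (100,190). Travel is 49.8 mm with a steady 40 N grip, and nothing else has moved. I'll hand it in.

```bash
python3 -c "
from rig import *
print(hand_in())"
```

```text
the job is handed in; nothing more can be done
None
```

The jaw is unlocked (knob turned about 1.4 rad anticlockwise), pulled out 49.8 mm so its outer edge is level with the middle of the orange line, and still held there at 40 N; the job is handed in.

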